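# Find the balance point of a bench centrifuge's lid for a gas-strut check

### The arm

A 6-joint arm with a two-finger parallel gripper is mounted at the origin on the work surface. World frame = base frame: x ahead of the robot, y to its left, z up, the work surface at z = 0. Lengths are in m, angles in rad, forces in N, time in s.
With the tool pointing down it reaches from about 0.3 to 0.775 m from the base axis. Payload 14.6 kg.
Tool frame: the origin (TCP) lies at the very end of the fingers, on their centre line; the grasp point (between the pads) lies 19 mm behind it; z points along the fingers, y is the direction in which the jaws open and shut (so a half turn about z gives the same grasp; the last joint's range is limited). The gripper opens to 94 mm and grips with 3 to 60 N. Pads are 16 mm wide; open, the fingers measure 119 mm over their backs; the gripper's body (75 mm by 177 mm) begins 78 mm behind the grasp point.
Start: joints at [1.128, 0.3, 1.521, -0, 1.321, -0.067], TCP at [0.202, 0.512, 0.205] pointing down, gripper open.
Joint ranges: [-3.03, 3.03], [-0.79, 2.21], [0.23, 2.52], [-1.04, 4.18], [0, 3.07], [-2.55, 2.55]. Speed limits (rad/s): [2.22, 2.22, 2.57, 3.14, 3.14, 3.14].

### API

Orientations are given as [roll, pitch, yaw] about the fixed x, y, z axes, in that order (R = Rz(yaw) Ry(pitch) Rx(roll)).
In Python, from station import status, camera, ctrl gives the robot as it stands. The module is installed in compiled form; this text tells all that it offers.
- The arm moves only by the shell command python3 -m jog 'ROWS' [FORCE]. ROWS is JSON, a list of rows, each a list of 7 numbers: the shift along the tool's x, y, z each as a share of 1000 mm, from -1 to 1, then the turn, a rotation vector about the tool's x, y, z each as a share of pi/2 rad, from -1 to 1, then the opening, from -1 (shut) to 1 (fully open), so that 0 is half open. A call has 1 to 20 rows; each row is the pose to reach, as a shift and turn from the pose measured when the call began, along the tool's axes at that moment; what a row does not reach only later rows make up. A row lasts 1/10 s, in which the tool goes at most 50 mm and 8.59 degrees, less where a joint would pass 70% of its speed; a pose out of reach is approached as far as the arm can. A call with a number of a shift or a turn outside -1 to 1 is refused whole. A call with a gripper value outside its range is refused whole. The fingers move at their own pace and stop on an object; FORCE is the grip in N (left out, the last holds). Time passes only in rows, so rows that repeat a pose let the fingers close. It gives the time, the measured TCP pose, the force and the opening at its end, in the units of the state.
- status.get_obs(): the state, without advancing time (a new reading comes with each control period).
- camera(name): name is "scene" or "top"; returns a dict with "image" (480x640x3 uint8, red, green, blue), "fx", "fy", "cx", "cy" (pixels), "world_from_camera" (4x4, takes a point from camera to world coordinates). Camera axes: x right, y down, z forward; pixel columns grow to the right and rows downward; lengths in m; the calibration is good to about 2 mm. A picture is of the moment at which its call begins. There is no depth.
- ctrl.hand_in(): hands the job in, once; it reports no verdict.
The state is a dict: "time_s": time; "qpos": joint angles; "joint_vel": joint speeds; "tau": joint torques, N m; "ee_pos": TCP position; "eef_rot": TCP orientation; "force": force on the tool from outside, world axes, zero at the start; "moment": the same for the moment, N m; "grip_width": finger opening in m.
Only numpy, scipy, OpenCV 4.12 (cv2) and the standard library are available. Lean on these libraries where they do the work, as an engineer would, in place of code of your own. Each camera call takes 0.05 s, during which the arm holds its last target.

### The job

I am checking the gas strut of the small bench centrifuge: first lift the tube rack off its shut lid and set it down upright on the bench. Then take the lid by its front grip lip and raise it until it is clearly past its balance point, where the strut starts to carry it, but never let it swing wide open or slam. Ease it back until it is a few degrees below the balance point, where it would fall shut if released, and finish still holding it there, steady, so that I can measure the strut; leave the other things on the bench where they are.

Things in the scene. Friction and masses are not known exactly. Their poses are not given: they have to be found in the camera images.
- centrifuge: Compact bench centrifuge, white housing, blue lid, 250 mm deep (its x), 230 mm wide (y), fixed to the bench. Origin: centre of its underside on the bench. +x points from its front (control fascia, grip lip; towards the robot) to the hinge at the back. The shut lid's flat top is 130 mm above the bench. Once the rack is off the lid nothing stands within 60 mm of the grip lip.
- lid_hinge (a point): Middle of the lid's hinge line, which runs along the centrifuge's y axis: 112 mm behind its origin and 112 mm above the bench.
- lid_grip (a point): Grip point on the lid's lip, moves with the lid: mid-width, mid-thickness. Lip: blue plate 110 mm wide (centrifuge's y), 5 mm thick, rising 36 mm from the lid's front edge to a 10 mm round bead; the point is 28 mm up it. Lid shut: lip leans 0.55 rad (32 deg) from upright towards the robot (centrifuge's -x), point 246 mm before and 38 mm above the hinge line. Lid 0.55 rad open: lip upright.
- lid (a joint): Lid opening angle, rad: 0 shut, 1.25 wide open. Opening lifts the front edge (positive turn about the centrifuge's +y). Unlatched. A gas strut carries part of the weight; the balance point is at 0.65 rad (37 deg): below it the lid falls shut by itself, above it the strut drives it wide open. Effort at the lip: up to 5 N when shut, under 1 N within 0.15 rad of balance.
- rack_mid (a point): Centre (half-way up) of the microtube rack standing on the shut lid: yellow block 116 mm long (its x), 56 mm wide (y), 46 mm high, tube caps 7 mm above that, z up, 0.11 to 0.22 kg. The point is 23 mm above what the rack stands on (shut lid's top, later the bench at height 0). Grip it across its width.
- tube_rack: Bystander: white two-deck rack of blood tubes, 75 mm (its x) by 200 mm (y), 100 mm high with the tubes. Origin: centre of its underside.
- wipes_tub: Bystander: white round tub of wipes, 90 mm across, 150 mm high. Origin: centre of its underside.
- tip_box: Bystander: grey box of pipette tips with a clear cover, 122 mm (its x) by 84 mm (y), 85 mm high. Origin: centre of its underside.
Mind the look-alikes: they are no part of the job. What is shaped like the part that bears rack_mid but purple is not meant.

How it is judged:
On the way, in this order (a step that is already met when the one before it is completed fails the run):
1. the tube rack stands upright on the bench, let go (height (world z) of rack_mid between 0.015 and 0.031 m and angle between rack_mid's own z axis and vertical below 0.1 rad and contact force between the fingers and rack below 0.05 N and linear speed of rack below 0.03 m/s), for 0.2 s.
2. the lid is held raised past its balance point (over 0.68 rad) (value of joint lid above 0.68 rad and contact force between the fingers and lid above 0.2 N), for 0.2 s.
At the end, for the whole second after the job is handed in: the lid is held by the fingers, still, between 0.50 and 0.63 rad open (1 to 8.5 degrees below its balance point at 0.65 rad); the rack stands upright on the bench (value of joint lid between 0.5 and 0.63 rad and velocity of joint lid between -0.05 and 0.05 rad/s and contact force between the fingers and lid above 0.2 N and contact force between rack and lid below 0.05 N and height (world z) of rack_mid between 0.015 and 0.031 m and angle between rack_mid's own z axis and vertical below 0.1 rad and linear speed of rack below 0.03 m/s); the arm keeps its last pose, push and grip.
It fails at once if the lid swings wide open (over 1.0 rad) (value of joint lid above 1 rad).
It fails at once if the lid is dropped or slammed (closing faster than 1.5 rad/s) (velocity of joint lid below -1.5 rad/s).
It fails at once if the tube rack is dropped or thrown (moving over 0.6 m/s while not held) (linear speed of rack above 0.6 m/s and contact force between the fingers and rack below 0.05 N).
It fails at once if a bystander is moved (over 20 mm) (distance of any of tube_rack, wipes_tub, tip_box from where it was at the start of the episode above 0.02 m).
It also fails if it takes over 56 s, if anything falls off the work surface, if the arm or the gripper's body presses on something with over 40 N, if the wrist force passes 120 N, or if a joint passes its speed limit or range.

## Working session

There is one attempt and no reset: what is moved stays moved. The work goes in short steps, Python scripts to look and compute and a shell command to move; the robot and the scene stay as the last step left them, time stands still between calls to the robot, and variables do not carry over. Pictures are saved under pics/ and viewed, and the job is handed in when it is done.

```bash
mkdir -p pics; python3 - <<'E'
from station import status,camera
import cv2,numpy as np
print(status.get_obs())
for n in("scene","top"):
    c=camera(n);cv2.imwrite(f"pics/{n}0.png",c["image"][:,:,::-1]);print(n,c["fx"],c["fy"],c["cx"],c["cy"],np.array(c["world_from_camera"]).round(4).tolist())
E
```

```text
{'time_s': 0.0, 'qpos': array([ 1.12842530e+00,  3.00473687e-01,  1.52156999e+00,  1.65294044e-05,
        1.32069440e+00, -6.65874442e-02]), 'joint_vel': array([-0.00149954,  0.00233124, -0.0003404 , -0.0019694 , -0.00195284,
        0.0014618 ]), 'tau': array([-3.29980794e-04, -5.31811166e+01, -3.52729332e+01,  7.07349926e-02,
        2.45210849e-02, -1.16248375e-04]), 'ee_pos': array([0.20173296, 0.51139168, 0.2048896 ]), 'eef_rot': array([-3.14045083e+00, -9.21893392e-05,  2.76580492e+00]), 'force': array([-0.06942706,  0.40233054, -0.28642244]), 'moment': array([-0.01695008,  0.0237908 ,  0.02308277]), 'grip_width': 0.09399454030924766}
scene 480.406342348611 480.406342348611 316.67747967031175 236.416144876535 [[-0.6317, 0.6423, -0.4341, 1.0821], [0.7752, 0.5263, -0.3493, 0.4043], [0.0041, -0.5572, -0.8304, 1.1367], [0.0, 0.0, 0.0, 1.0]]
top 544.7335783903758 544.7335783903758 324.1624915247001 240.41325286548053 [[0.0099, -0.9821, 0.1881, 0.3277], [-1.0, -0.0099, 0.0011, 0.0139], [0.0008, -0.1881, -0.9822, 1.3512], [0.0, 0.0, 0.0, 1.0]]
```

View pics/scene0.png

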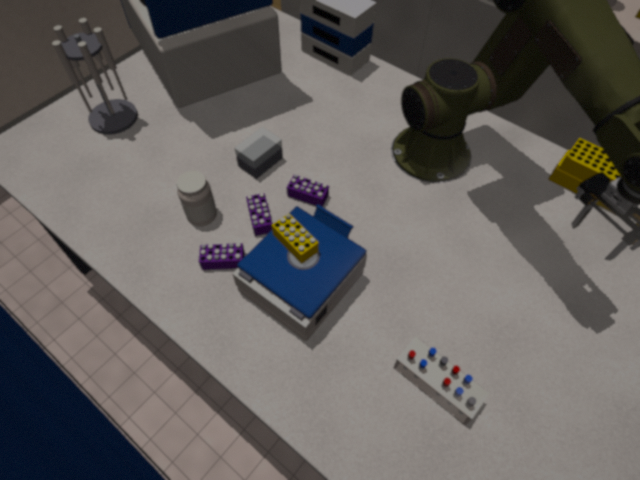

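View pics/top0.png

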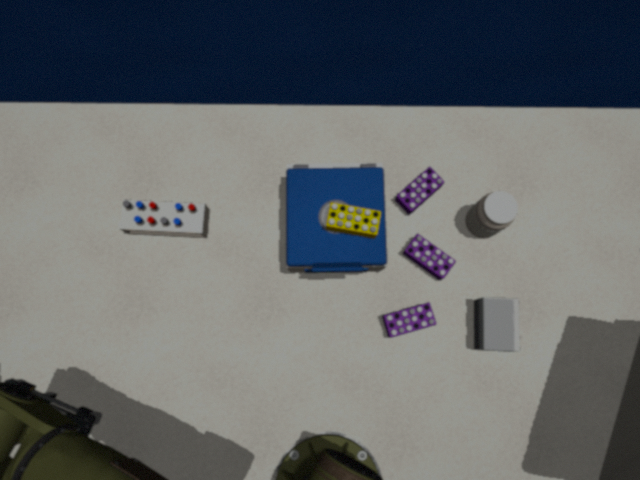

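The top view shows the blue lid at px (336,218) with the lip at (337,267). The yellow rack on the lid is at (354,220). The purple look-alikes are at (419,190), (429,256) and (408,320). There is also a yellow hole-box near the gripper in the scene view (590,165), off the lid. The yellow block standing on the lid fits the description. I'll measure it and confirm with a crop.

```bash
cat > h.py <<'E'
import cv2,numpy as np
from station import status,camera
def ray(c,uv,z):
    T=np.array(c["world_from_camera"]);uv=np.atleast_2d(np.array(uv,float))
    d=np.c_[(uv[:,0]-c["cx"])/c["fx"],(uv[:,1]-c["cy"])/c["fy"],np.ones(len(uv))]@T[:3,:3].T
    o=T[:3,3];return o+d*((z-o[2])/d[:,2])[:,None]
def proj(c,p):
    T=np.linalg.inv(np.array(c["world_from_camera"]));q=np.atleast_2d(p)@T[:3,:3].T+T[:3,3]
    return np.c_[q[:,0]/q[:,2]*c["fx"]+c["cx"],q[:,1]/q[:,2]*c["fy"]+c["cy"]]
def mask(c,col):
    h=cv2.cvtColor(c["image"],cv2.COLOR_RGB2HSV)
    if col=="y": return cv2.inRange(h,(20,110,60),(35,255,255))
    if col=="b": return cv2.inRange(h,(100,120,50),(120,255,255))
    if col=="p": return cv2.inRange(h,(130,80,40),(165,255,255))
def blob(m,x0,y0,x1,y1,close=5):
    z=np.zeros_like(m);z[y0:y1,x0:x1]=m[y0:y1,x0:x1]
    if close:z=cv2.morphologyEx(z,cv2.MORPH_CLOSE,np.ones((close,close)))
    cs,_=cv2.findContours(z,cv2.RETR_EXTERNAL,cv2.CHAIN_APPROX_NONE);return max(cs,key=cv2.contourArea)
E
python3 - <<'E'
from h import *
c=camera("top");s=camera("scene")
y=blob(mask(c,"y"),300,180,400,250);r=cv2.minAreaRect(y);print("yel",r,cv2.boxPoints(r).tolist())
print(ray(c,cv2.boxPoints(r),.176).round(4).tolist())
b=blob(mask(c,"b"),270,150,400,285,9);print("blue",cv2.minAreaRect(b))
h=cv2.approxPolyDP(cv2.convexHull(b),3,True)[:,0];print(h.tolist());print(ray(c,h,.13).round(4).tolist())
y2=blob(mask(s,"y"),250,190,340,280);r2=cv2.minAreaRect(y2);print("scene",r2)
a=c["image"][140:340,260:480,::-1];cv2.imwrite("pics/ct.png",cv2.resize(a,None,fx=3,fy=3,interpolation=2))
a=s["image"][160:340,180:400,::-1];cv2.imwrite("pics/cs.png",cv2.resize(a,None,fx=3,fy=3,interpolation=2))
E
```

```text
yel ((353.093994140625, 218.8739471435547), (52.24497985839844, 26.087331771850586), 10.12467098236084) [[325.0853271484375, 227.12240600585938], [329.6712646484375, 201.44131469726562], [381.1026611328125, 210.62548828125], [376.5167236328125, 236.30657958984375]]
[[0.5826, 0.0135, 0.176], [0.6412, 0.0038, 0.176], [0.6213, -0.1105, 0.176], [0.5631, -0.0999, 0.176]]
blue ((336.0, 219.5), (103.0, 98.0), 90.0)
[[380, 168], [385, 262], [355, 271], [312, 271], [289, 265], [288, 170]]
[[0.7355, -0.1138, 0.13], [0.5131, -0.1231, 0.13], [0.4919, -0.0551, 0.13], [0.4909, 0.042, 0.13], [0.5041, 0.0943, 0.13], [0.7284, 0.1016, 0.13]]
scene ((294.7500305175781, 237.25003051757812), (50.91168975830078, 26.16295051574707), 45.0)
```

View pics/ct.png

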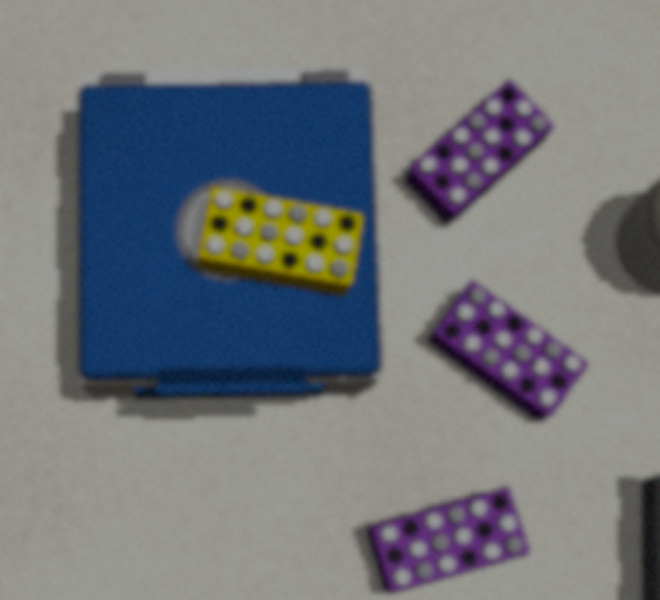

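View pics/cs.png

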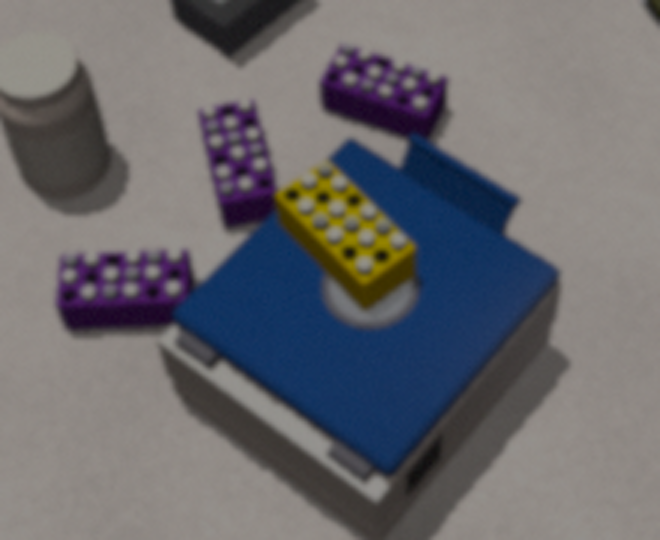

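The crops confirm the yellow rack stands on the lid. The three purple ones lie on the bench and are not meant. Next I'll cross-check the measurements and locate the lip.

```bash
cat >> h.py <<'E'
def tri(c,uv,s,uv2):
    A=[];B=[]
    for k,u in((c,uv),(s,uv2)):
        o=np.array(k["world_from_camera"])[:3,3];d=ray(k,u,0)[0]-o;d/=np.linalg.norm(d)
        P=np.eye(3)-np.outer(d,d);A.append(P);B.append(P@o)
    p=np.linalg.lstsq(np.vstack(A),np.hstack(B),rcond=None)[0];return p
E
python3 - <<'E'
from h import *
c=camera("top");s=camera("scene")
print("rack top c tri",tri(c,[353.6,218],s,[295.5,235]).round(4))
# predicted rack corners from estimate
def box(ctr,yaw,L,W,z0,z1):
    return np.array([[ctr[0]+a*L/2*np.cos(yaw)-b*W/2*np.sin(yaw),ctr[1]+a*L/2*np.sin(yaw)+b*W/2*np.cos(yaw),z] for z in(z0,z1) for a,b in((1,1),(1,-1),(-1,-1),(-1,1))])
P=box((.6035,-.0485),np.radians(80.1),.116,.056,.13,.176)
a=c["image"][:,:,::-1].copy();b=s["image"][:,:,::-1].copy()
def pl(img,k,P,x0,y0,x1,y1,fn,col=(0,0,255)):
    o=cv2.resize(img[y0:y1,x0:x1],None,fx=4,fy=4,interpolation=2)
    for Q in P:
        for h in(Q[:4],Q[4:]):
            q=((proj(k,h)-[x0,y0]+.5)*4).astype(np.int32);cv2.polylines(o,[q],True,col,1)
    cv2.imwrite(fn,o)
# lid: origin est
yw=np.radians(2.1);O=np.array([.627,-.010]);R=np.array([[np.cos(yw),-np.sin(yw)],[np.sin(yw),np.cos(yw)]])
def cf(x,y,z): return np.r_[O+R@[x,y],z]
u=np.array([-np.sin(.55),np.cos(.55)])
lip=np.array([cf(-.134+t*u[0],y,.150+t*u[1]) for t in(0,.013) for y in(.055,-.055,0,.055)])
foot=np.array([cf(x,y,z) for z in(0,.13) for x,y in((-.125,-.115),(-.125,.115),(.125,.115),(.125,-.115))])
pl(a,c,[P,lip,foot],260,140,460,290,"pics/ot.png");pl(b,s,[P,lip,foot],220,180,400,340,"pics/os.png")
E
```

```text
rack top c tri [ 0.6051 -0.0483  0.1665]
```

View pics/ot.png

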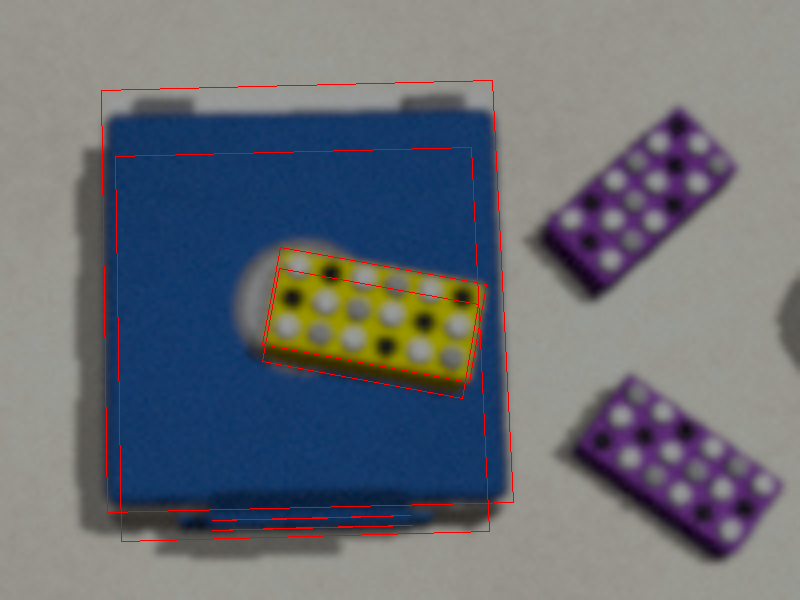

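View pics/os.png

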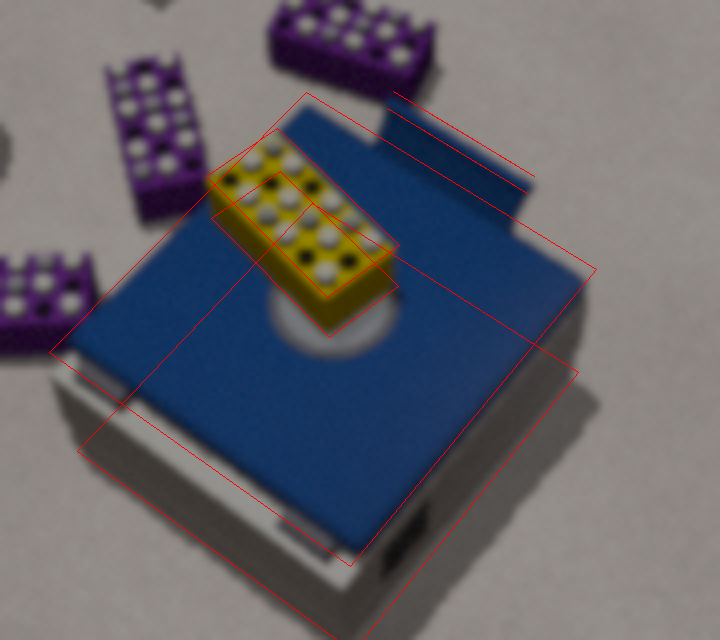

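```bash
cat >> h.py <<'E'
from scipy.spatial.transform import Rotation as Ro
def Rt(yaw,tilt=0):
    """tool down, jaw axis at yaw; tilt>0: fingers point forward along jaw axis"""
    y=np.array([np.cos(yaw),np.sin(yaw),0]);d=np.array([0,0,-1.])
    z=np.cos(tilt)*d+np.sin(tilt)*y; y2=np.cos(tilt)*y-np.sin(tilt)*d
    return np.c_[np.cross(y2,z),y2,z]
def row(p,R):
    o=status.get_obs();R0=Ro.from_euler("xyz",o["eef_rot"]).as_matrix()
    r=np.r_[R0.T@(np.array(p)-o["ee_pos"]),Ro.from_matrix(R0.T@R).as_rotvec()/(np.pi/2)]
    return r.round(4).tolist()
E
python3 - <<'E'
from h import *
R=Rt(np.radians(-9.9))
o=status.get_obs();R0=Ro.from_euler("xyz",o["eef_rot"]).as_matrix()
print(row([.3,.4,.27],R0));print(row([.604,-.0485,.27],R));print(row([.604,-.0485,.142],R))
E
```

```text
[-0.1323, -0.0677, -0.0647, 0.0, 0.0, 0.0]
[-0.5796, -0.3734, -0.0646, -0.0002, 0.0002, 0.8708]
[-0.5796, -0.3733, 0.0634, -0.0002, 0.0002, 0.8708]
```

```bash
python3 -m jog '[[-0.05,-0.03,-0.06,0,0,0.05,1],[-0.132,-0.068,-0.065,0,0,0.2,1],[-0.58,-0.373,-0.065,0,0,0.871,1],[-0.58,-0.373,-0.065,0,0,0.871,1],[-0.58,-0.373,-0.065,0,0,0.871,1],[-0.58,-0.373,-0.065,0,0,0.871,1],[-0.58,-0.373,-0.065,0,0,0.871,1],[-0.58,-0.373,-0.065,0,0,0.871,1],[-0.58,-0.373,-0.065,0,0,0.871,1],[-0.58,-0.373,-0.065,0,0,0.871,1],[-0.58,-0.373,-0.065,0,0,0.871,1],[-0.58,-0.373,-0.065,0,0,0.871,1],[-0.58,-0.373,-0.065,0,0,0.871,1],[-0.58,-0.373,-0.065,0,0,0.871,1],[-0.58,-0.373,-0.065,0,0,0.871,1],[-0.58,-0.373,-0.065,0,0,0.871,1],[-0.58,-0.373,-0.065,0,0,0.871,1],[-0.58,-0.373,-0.065,0,0,0.871,1]]'
python3 - <<'E'
from h import *
R=Rt(np.radians(-9.9))
print(row([.604,-.0485,.142],R))
c=camera("top");s=camera("scene")
cv2.imwrite("pics/s1.png",cv2.resize(s["image"][140:340,200:420,::-1],None,fx=3,fy=3))
cv2.imwrite("pics/t1.png",c["image"][:,:,::-1])
E
```

```text
time_s: 2.1
ee_pos: [0.604, -0.047, 0.2708]
eef_rot: [3.141, 0.0, 1.399]
force: [0.3, -1.1, -0.1]
grip_width: 0.0938
[-0.0015, 0.0002, 0.1288, 0.0002, 0.0002, 0.0007]
```

View pics/s1.png

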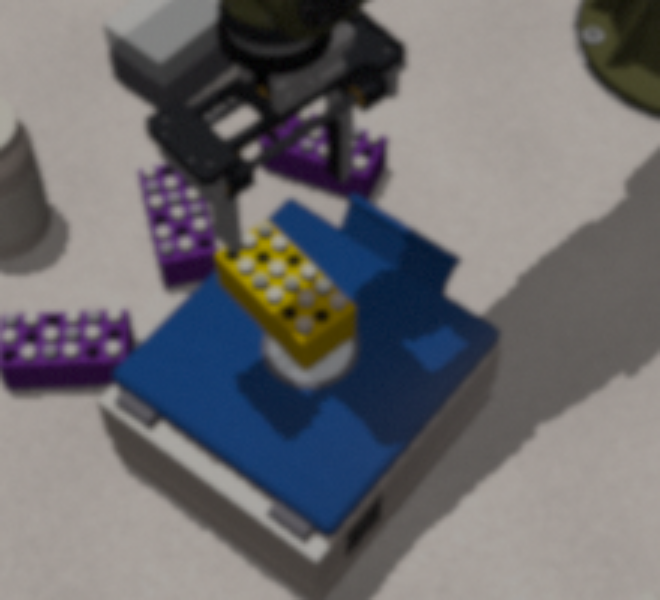

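The open jaws straddle the rack, above it in the image (fingers at about (230,235) and (340,170) in the crop). I'll descend and grip.

```bash
python3 -m jog '[[-0.0015,0,0.03,0,0,0,1],[-0.0015,0,0.065,0,0,0,1],[-0.0015,0,0.1,0,0,0,1],[-0.0015,0,0.12,0,0,0,1],[-0.0015,0,0.128,0,0,0,1],[-0.0015,0,0.128,0,0,0,1],[-0.0015,0,0.128,0,0,0,-0.2],[-0.0015,0,0.128,0,0,0,-0.4],[-0.0015,0,0.128,0,0,0,-1],[-0.0015,0,0.128,0,0,0,-1],[-0.0015,0,0.128,0,0,0,-1],[-0.0015,0,0.128,0,0,0,-1]]' 20
python3 - <<'E'
from h import *
print(status.get_obs()["force"].round(2))
E
```

```text
time_s: 3.4
ee_pos: [0.6042, -0.0488, 0.1432]
eef_rot: [3.14, 0.0, 1.399]
force: [1.0, 1.2, 1.7]
grip_width: 0.0556
[1.02 1.17 1.71]
```

```bash
python3 -m jog '[[0,0,-0.01,0,0,0,-1],[0,0,-0.03,0,0,0,-1],[0,0,-0.06,0,0,0,-1],[0,0,-0.09,0,0,0,-1],[0,0,-0.11,0,0,0,-1],[0,0,-0.11,0,0,0,-1]]'
python3 - <<'E'
from h import *
R=Rt(np.radians(31))
print(row([.40,.24,.25],R))
print(status.get_obs()["force"].round(2))
c=camera("top");s=camera("scene")
cv2.imwrite("pics/s2.png",s["image"][:,:,::-1])
cv2.imwrite("pics/t2.png",c["image"][:,:,::-1])
E
```

```text
time_s: 4.0
ee_pos: [0.6048, -0.0488, 0.2566]
eef_rot: [3.135, 0.0, 1.399]
force: [0.3, 0.1, -1.4]
grip_width: 0.0558
[0.2495, -0.2511, 0.005, 0.0037, 0.0015, -0.4538]
[ 0.34  0.09 -1.42]
```

View pics/s2.png

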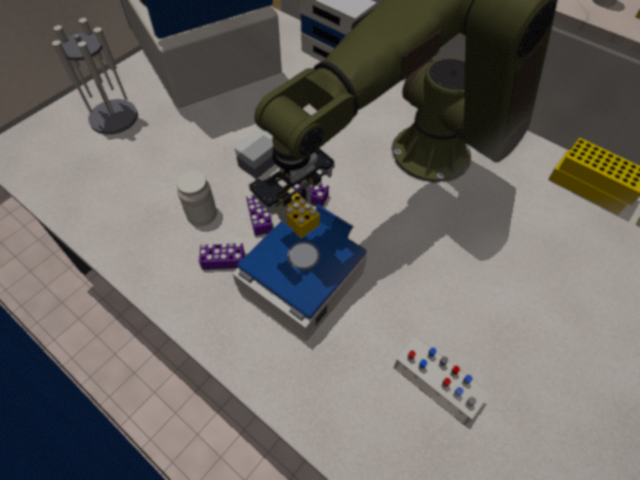

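The rack (303,215) is clear of the lid, and the lid stays shut. The bench front-left of the centrifuge is free, so I'll carry it there.

```bash
python3 -m jog '[[0.02,-0.02,0.005,0,0,-0.03,-1],[0.05,-0.05,0.005,0,0,-0.09,-1],[0.08,-0.08,0.005,0,0,-0.15,-1],[0.11,-0.11,0.005,0,0,-0.2,-1],[0.14,-0.14,0.005,0,0,-0.25,-1],[0.17,-0.17,0.005,0,0,-0.3,-1],[0.2,-0.2,0.005,0,0,-0.36,-1],[0.23,-0.23,0.005,0,0,-0.42,-1],[0.25,-0.251,0.005,0.003,0,-0.454,-1],[0.25,-0.251,0.005,0.003,0,-0.454,-1],[0.25,-0.251,0.005,0.003,0,-0.454,-1],[0.25,-0.251,0.005,0.003,0,-0.454,-1]]'
python3 - <<'E'
from h import *
R=Rt(np.radians(31))
print(row([.40,.24,.020],R)); print(row([.40,.24,.0132],R))
c=camera("top");s=camera("scene")
cv2.imwrite("pics/s3.png",s["image"][100:420,300:620,::-1])
E
```

```text
time_s: 5.3
ee_pos: [0.3995, 0.2399, 0.2467]
eef_rot: [-3.136, -0.001, 2.111]
force: [0.0, 0.0, -1.9]
grip_width: 0.0564
[-0.0003, 0.0017, 0.2266, -0.0033, -0.0006, -0.0007]
[-0.0003, 0.0017, 0.2334, -0.0033, -0.0006, -0.0007]
```

View pics/s3.png

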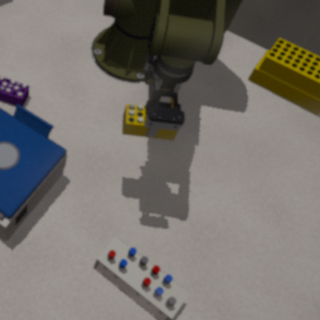

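```bash
python3 -m jog '[[0,0.001,0.03,-0.003,0,0,-1],[0,0.002,0.07,-0.003,0,0,-1],[0,0.002,0.11,-0.003,0,0,-1],[0,0.002,0.15,-0.003,0,0,-1],[0,0.002,0.185,-0.003,0,0,-1],[0,0.002,0.21,-0.003,0,0,-1],[0,0.002,0.222,-0.003,0,0,-1],[0,0.002,0.226,-0.003,0,0,-1],[0,0.002,0.229,-0.003,0,0,-1],[0,0.002,0.231,-0.003,0,0,-1],[0,0.002,0.232,-0.003,0,0,-1],[0,0.002,0.233,-0.003,0,0,-1],[0,0.002,0.233,-0.003,0,0,-1],[0,0.002,0.233,-0.003,0,0,-1]]'
```

```text
time_s: 6.8
ee_pos: [0.4004, 0.2405, 0.0141]
eef_rot: [3.141, -0.001, 2.11]
force: [-0.3, -0.0, -1.7]
grip_width: 0.0557
```

```bash
python3 -m jog '[[0,0,0.001,0,0,0,-1],[0,0,0.002,0,0,0,-1],[0,0,0.002,0,0,0,-1],[0,0,0.002,0,0,0,-1]]'
```

```text
time_s: 7.2
ee_pos: [0.4005, 0.2406, 0.0131]
eef_rot: [3.141, -0.001, 2.111]
force: [-6.1, -2.7, 16.8]
grip_width: 0.0558
```

It has touched down. I'll open slowly and retreat straight up.

```bash
python3 -m jog '[[0,0,-0.0005,0,0,0,-1],[0,0,-0.0005,0,0,0,0.3],[0,0,-0.0005,0,0,0,0.6],[0,0,-0.0005,0,0,0,1],[0,0,-0.0005,0,0,0,1],[0,0,-0.0005,0,0,0,1],[0,0,-0.0005,0,0,0,1],[0,0,-0.03,0,0,0,1],[0,0,-0.07,0,0,0,1],[0,0,-0.11,0,0,0,1],[0,0,-0.15,0,0,0,1],[0,0,-0.19,0,0,0,1],[0,0,-0.24,0,0,0,1],[-0.05,-0.05,-0.26,0,0,0,1],[-0.05,-0.1,-0.26,0,0,0,1],[-0.05,-0.1,-0.26,0,0,0,1]]'
python3 - <<'E'
from h import *
c=camera("top");s=camera("scene")
cv2.imwrite("pics/s4.png",s["image"][:,:,::-1])
cv2.imwrite("pics/t4.png",c["image"][:,:,::-1])
E
```

```text
time_s: 8.8
ee_pos: [0.3387, 0.1443, 0.2737]
eef_rot: [3.14, -0.0, 2.11]
force: [0.4, 0.1, 1.3]
grip_width: 0.094
```

View pics/s4.png

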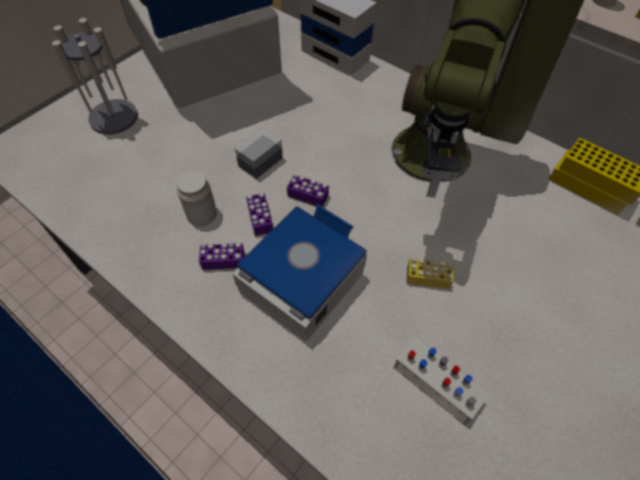

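View pics/t4.png

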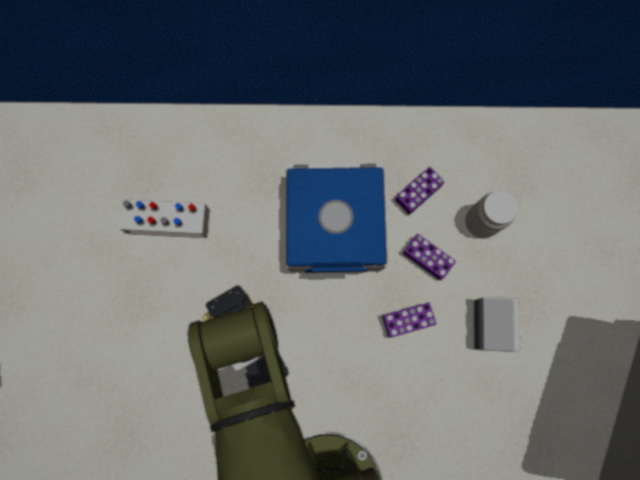

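The rack stands upright on the bench at scene px (430,273), clear of everything. Next I'll measure the lip precisely in enlarged crops.

```bash
python3 - <<'E'
from h import *
a=cv2.imread("pics/t4.png")[245:285,290:385];cv2.imwrite("pics/lt.png",cv2.resize(a,None,fx=8,fy=8,interpolation=2))
a=cv2.imread("pics/s4.png")[195:255,300:370];cv2.imwrite("pics/ls.png",cv2.resize(a,None,fx=8,fy=8,interpolation=2))
E
```

```text
(no output)
```

View pics/lt.png

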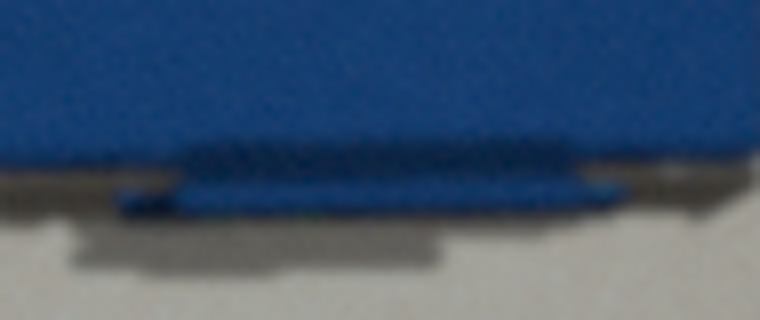

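View pics/ls.png

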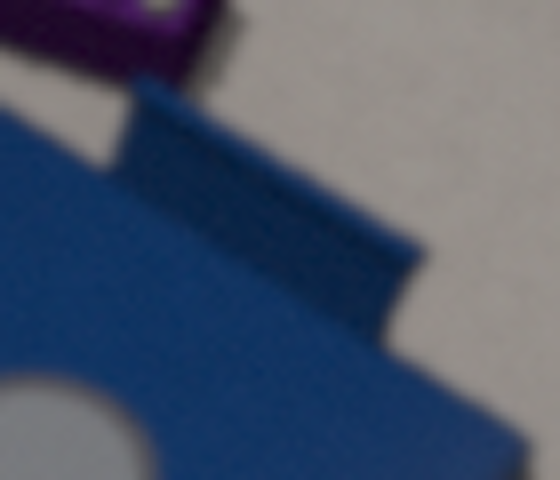

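```bash
python3 - <<'E'
from h import *
c=camera("top");s=camera("scene")
m=tri(c,[337,269.5],s,[335.6,215.6]);print("bead mid",m.round(4))
L=ray(c,[[305.5,269.9],[367.5,269.2]],.161);print(L.round(4), np.degrees(np.arctan2(L[0,0]-L[1,0],L[1,1]-L[0,1])))
# lid yaw from long edges
M=cv2.inRange(cv2.cvtColor(c["image"],cv2.COLOR_RGB2HSV),(100,120,50),(120,255,255))
P=[]
for col0,rng in(("front",None),):
  pass
cols=np.r_[293:303,372:381];e=[]
for x in range(298,376):
    r=np.where(M[150:230,x])[0]; e.append((x,150+r.min()))
W=ray(c,e,.13);b=np.polyfit(W[:,1],W[:,0],1);print("back yaw",np.degrees(np.arctan(-b[0])),"x at y=-.01",np.polyval(b,-.01))
for nm,f in(("left",lambda r:r.min()),("right",lambda r:r.max()+1)):
    e=[(280+f(np.where(M[y,280:395])[0]),y) for y in range(178,256)]
    W=ray(c,e,.13);b=np.polyfit(W[:,0],W[:,1],1);print(nm,np.degrees(np.arctan(b[0])),"y at x=.62",np.polyval(b,.62))
E
```

```text
bead mid [ 0.4906 -0.0125  0.1564]
[[ 0.4891  0.0557  0.161 ]
 [ 0.492  -0.0809  0.161 ]] -178.7730828180866
back yaw 1.5285854339173524 x at y=-.01 0.732701925693467
left 1.3041679942593576 y at x=.62 0.10143538476709668
right 1.5675328245915279 y at x=.62 -0.12266173039092709
```

```bash
cat >> h.py <<'E'
YW=np.radians(1.45)
G0=np.array([.495,-.013,.150])
e=np.array([np.cos(YW),np.sin(YW),0]);H=G0+.246*e-[0,0,.038]
def lidpose(th):
    a=np.arctan2(.038,.246)+th;r=np.hypot(.038,.246)
    G=H-r*np.cos(a)*e+[0,0,r*np.sin(a)];R=Rt(YW,.55-th);return G+.019*R[:,2],R
def lidang():
    o=status.get_obs();R=Ro.from_euler("xyz",o["eef_rot"]).as_matrix();g=o["ee_pos"]-.019*R[:,2]-H
    return np.arctan2(g[2],-g@e)-np.arctan2(.038,.246), .55-np.arctan2(R[:,2]@e,-R[2,2]), np.hypot(g[2],g@e)
E
python3 - <<'E'
from h import *
p,R=lidpose(0);print(p)
print(row(p-.08*R[:,2],R))
E
```

```text
[ 0.50492788 -0.0127487   0.13380203]
[-0.2002, 0.0227, 0.0711, -0.3416, -0.0906, 0.3186]
```

```bash
python3 -m jog '[[-0.05,0.005,0.01,-0.08,-0.02,0.08,0],[-0.1,0.01,0.03,-0.17,-0.045,0.16,-0.15],[-0.15,0.017,0.05,-0.25,-0.07,0.24,-0.15],[-0.2,0.023,0.071,-0.342,-0.091,0.319,-0.15],[-0.2,0.023,0.071,-0.342,-0.091,0.319,-0.15],[-0.2,0.023,0.071,-0.342,-0.091,0.319,-0.15],[-0.2,0.023,0.071,-0.342,-0.091,0.319,-0.15],[-0.2,0.023,0.071,-0.342,-0.091,0.319,-0.15],[-0.2,0.023,0.071,-0.342,-0.091,0.319,-0.15]]' 20
python3 - <<'E'
from h import *
p,R=lidpose(0)
print(row(p,R),status.get_obs()["qpos"].round(3))
c=camera("top");s=camera("scene")
cv2.imwrite("pics/s5.png",cv2.resize(s["image"][150:310,230:430,::-1],None,fx=4,fy=4))
E
```

```text
time_s: 9.9
ee_pos: [0.4638, -0.0126, 0.2029]
eef_rot: [2.591, 0.001, 1.598]
force: [0.8, -0.3, 0.3]
grip_width: 0.0404
[-0.0012, -0.0011, 0.0804, 0.0004, -0.0003, 0.0014] [-0.164 -0.189  2.141  0.164  0.654 -0.295]
```

View pics/s5.png

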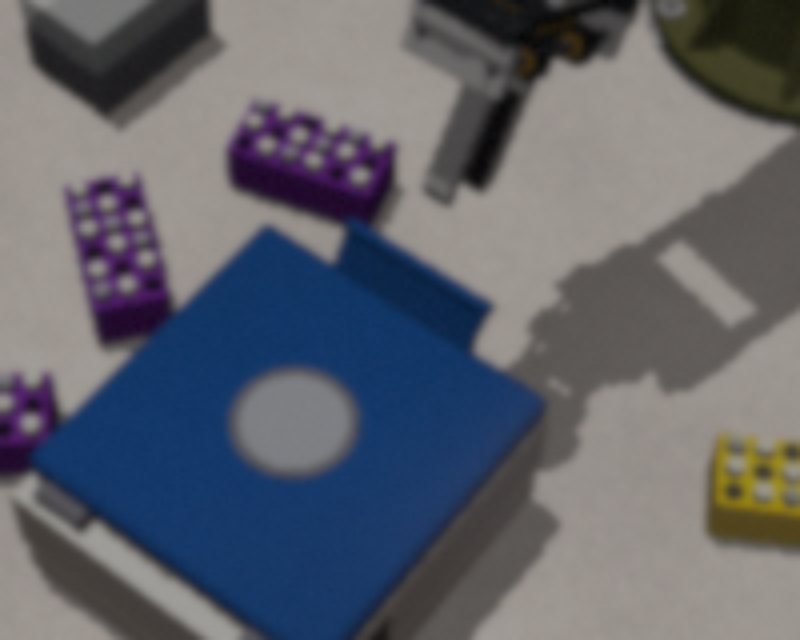

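The fingers are lined up above the lip. I'll slide down along its lean.

```bash
python3 -m jog '[[-0.001,-0.001,0.02,0,0,0,-0.15],[-0.001,-0.001,0.04,0,0,0,-0.15],[-0.001,-0.001,0.06,0,0,0,-0.15],[-0.001,-0.001,0.075,0,0,0,-0.15],[-0.001,-0.001,0.08,0,0,0,-0.15],[-0.001,-0.001,0.08,0,0,0,-0.15]]'
python3 - <<'E'
from h import *
c=camera("top");s=camera("scene")
cv2.imwrite("pics/s6.png",cv2.resize(s["image"][150:310,230:430,::-1],None,fx=4,fy=4))
E
```

```text
time_s: 10.6
ee_pos: [0.5045, -0.0125, 0.1336]
eef_rot: [2.592, 0.0, 1.598]
force: [0.4, -0.2, 0.5]
grip_width: 0.0396
```

View pics/s6.png

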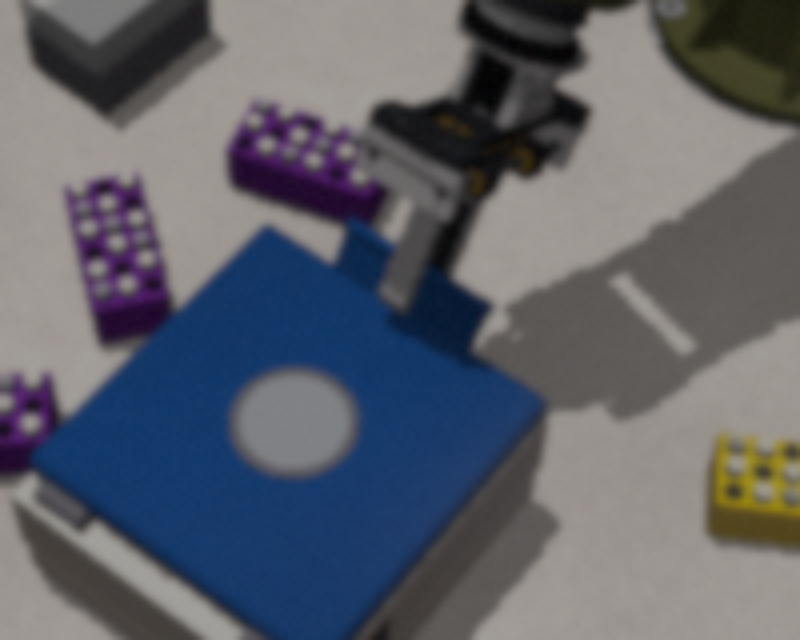

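The inner finger is behind the lip and the outer one in front of it, mid-width. I'll close.

```bash
python3 -m jog '[[0,0,0,0,0,0,-0.6],[0,0,0,0,0,0,-0.8],[0,0,0,0,0,0,-1],[0,0,0,0,0,0,-1],[0,0,0,0,0,0,-1],[0,0,0,0,0,0,-1],[0,0,0,0,0,0,-1]]' 25
python3 - <<'E'
from h import *
o=status.get_obs();print(o["force"].round(2),o["grip_width"],lidang())
p0,R0=lidpose(0)
for t in np.arange(.02,.31,.02):
    p,R=lidpose(t);print(round(t,2),(R0.T@(p-p0)).round(4),round(t/(np.pi/2),4))
E
```

```text
time_s: 11.4
ee_pos: [0.5067, -0.0129, 0.1364]
eef_rot: [2.585, 0.001, 1.597]
force: [14.6, 1.8, -1.3]
grip_width: 0.0089
[14.61  1.81 -1.34] 0.008921346346216589 (np.float64(0.011211207147758417), np.float64(-0.006929185481374001), np.float64(0.2477229169458098))
0.02 [ 0.      0.0029 -0.0038] 0.0127
0.04 [ 0.      0.0058 -0.0075] 0.0255
0.06 [ 0.      0.0089 -0.0111] 0.0382
0.08 [ 0.      0.012  -0.0147] 0.0509
0.1 [ 0.      0.0151 -0.0182] 0.0637
0.12 [ 0.      0.0184 -0.0217] 0.0764
0.14 [ 0.      0.0217 -0.0251] 0.0891
0.16 [ 0.      0.025  -0.0284] 0.1019
0.18 [ 0.      0.0285 -0.0317] 0.1146
0.2 [ 0.      0.032  -0.0349] 0.1273
0.22 [ 0.      0.0356 -0.038 ] 0.1401
0.24 [ 0.      0.0392 -0.0411] 0.1528
0.26 [ 0.      0.0429 -0.044 ] 0.1655
0.28 [ 0.      0.0466 -0.0469] 0.1783
0.3 [ 0.      0.0504 -0.0498] 0.191
```

```bash
python3 -m jog '[[0,0,0,0,0,0,-1],[0,0,0,0,0,0,-1],[0,0,0,0,0,0,-1]]' 25
python3 - <<'E'
from h import *
o=status.get_obs();print(o["force"].round(2),o["moment"].round(2),o["grip_width"],lidang())
c=camera("top");s=camera("scene")
cv2.imwrite("pics/s7.png",cv2.resize(s["image"][180:260,290:390,::-1],None,fx=8,fy=7))
E
```

```text
time_s: 11.7
ee_pos: [0.5067, -0.0129, 0.1364]
eef_rot: [2.584, 0.001, 1.597]
force: [5.3, 1.5, -3.6]
grip_width: 0.0092
[ 5.35  1.47 -3.62] [ 0.09 -0.01  0.14] 0.009203788879789619 (np.float64(0.011311209915228632), np.float64(-0.007127322265924385), np.float64(0.24766418435707938))
```

View pics/s7.png

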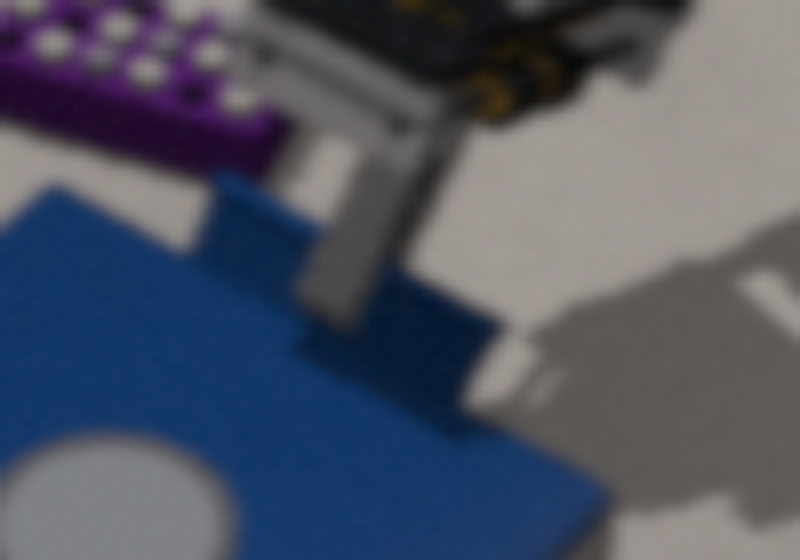

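The pads close on 9 mm, so they have the 10 mm bead between them, centred and with the tool along the plate. That is a sound hold. The closed fingers put the lip about 3 mm further back than I had estimated, so I'll correct the hinge and work out the arc.

```bash
sed -i 's/G0=np.array(\[.495,/G0=np.array([.498,/' h.py; cat >> h.py <<'E'
def arc(ds):
    o=status.get_obs();R0=Ro.from_euler("xyz",o["eef_rot"]).as_matrix();p0=o["ee_pos"]
    yc=np.cross([0,0,1],e)
    for d in ds:
        Q=Ro.from_rotvec(yc*d).as_matrix();p=H+Q@(p0-H)
        print(round(d,2),(R0.T@(p-p0)).round(4),(Ro.from_matrix(R0.T@Q@R0).as_rotvec()/(np.pi/2)).round(4))
E
python3 - <<'E'
from h import *
print(lidang());arc(np.arange(.02,.31,.02))
E
```

```text
(np.float64(0.009384830866587396), np.float64(-0.007155167601006096), np.float64(0.2506153104055896))
0.02 [-0.      0.003  -0.0037] [ 0.0127  0.     -0.    ]
0.04 [-0.      0.006  -0.0074] [ 0.0255  0.     -0.    ]
0.06 [-0.      0.0091 -0.011 ] [ 0.0382  0.0001 -0.    ]
0.08 [-0.      0.0123 -0.0146] [ 0.0509  0.0001 -0.    ]
0.1 [-0.      0.0155 -0.0181] [ 0.0637  0.0001 -0.    ]
0.12 [-0.      0.0189 -0.0215] [ 0.0764  0.0001 -0.    ]
0.14 [-0.0001  0.0222 -0.0249] [ 0.0891  0.0001 -0.0001]
0.16 [-0.0001  0.0257 -0.0282] [ 1.019e-01  2.000e-04 -1.000e-04]
0.18 [-0.0001  0.0292 -0.0314] [ 1.146e-01  2.000e-04 -1.000e-04]
0.2 [-0.0001  0.0328 -0.0345] [ 1.273e-01  2.000e-04 -1.000e-04]
0.22 [-0.0001  0.0365 -0.0376] [ 1.401e-01  2.000e-04 -1.000e-04]
0.24 [-0.0001  0.0402 -0.0406] [ 1.528e-01  2.000e-04 -1.000e-04]
0.26 [-0.0001  0.0439 -0.0435] [ 1.655e-01  3.000e-04 -1.000e-04]
0.28 [-0.0001  0.0477 -0.0464] [ 1.783e-01  3.000e-04 -1.000e-04]
0.3 [-0.0001  0.0516 -0.0492] [ 1.91e-01  3.00e-04 -1.00e-04]
```

```bash
python3 -m jog '[[0,0.003,-0.0037,0.013,0,0,-1],[0,0.006,-0.0074,0.0255,0,0,-1],[0,0.009,-0.011,0.038,0,0,-1],[0,0.0123,-0.0146,0.051,0,0,-1],[0,0.0155,-0.018,0.064,0,0,-1],[0,0.0189,-0.0215,0.0765,0,0,-1],[0,0.0222,-0.025,0.089,0,0,-1],[0,0.0257,-0.028,0.102,0,0,-1],[0,0.0292,-0.0314,0.1145,0,0,-1],[0,0.0328,-0.0345,0.127,0,0,-1],[0,0.0328,-0.0345,0.127,0,0,-1]]' 35
python3 - <<'E'
from h import *
o=status.get_obs();print(o["force"].round(2),o["moment"].round(2),o["grip_width"],lidang())
arc([.04,.08,.12,.16,.2,.24,.28])
s=camera("scene")
cv2.imwrite("pics/s8.png",cv2.resize(s["image"][150:310,230:430,::-1],None,fx=4,fy=3.75))
E
```

```text
time_s: 12.9
ee_pos: [0.5164, -0.0126, 0.1832]
eef_rot: [2.785, 0.002, 1.597]
force: [1.2, -1.4, -3.5]
grip_width: 0.0091
[ 1.17 -1.43 -3.53] [-0.24  0.29 -0.06] 0.009128319314502965 (np.float64(0.21002610422231796), np.float64(0.19292895543475308), np.float64(0.2505848724389765))
0.04 [-0.      0.006  -0.0074] [ 0.0255  0.     -0.    ]
0.08 [-0.      0.0123 -0.0146] [ 0.0509  0.0001 -0.0001]
0.12 [-0.0001  0.0189 -0.0215] [ 0.0764  0.0001 -0.0001]
0.16 [-0.0001  0.0257 -0.0281] [ 1.019e-01  2.000e-04 -1.000e-04]
0.2 [-0.0001  0.0328 -0.0345] [ 1.273e-01  2.000e-04 -1.000e-04]
0.24 [-0.0001  0.0402 -0.0406] [ 0.1528  0.0002 -0.0002]
0.28 [-0.0001  0.0478 -0.0463] [ 0.1783  0.0003 -0.0002]
```

View pics/s8.png

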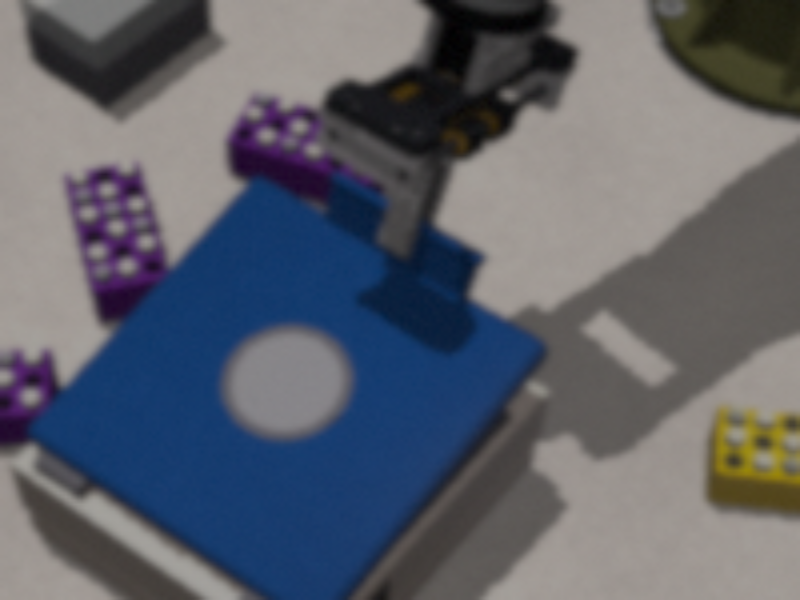

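The lid lifts with the fingers (about 0.2 rad) and forces are low. I'll continue.

```bash
python3 -m jog '[[0,0.003,-0.0037,0.013,0,0,-1],[0,0.006,-0.0074,0.0255,0,0,-1],[0,0.009,-0.011,0.038,0,0,-1],[0,0.0123,-0.0146,0.051,0,0,-1],[0,0.0155,-0.018,0.064,0,0,-1],[0,0.0189,-0.0215,0.0765,0,0,-1],[0,0.0222,-0.025,0.089,0,0,-1],[0,0.0257,-0.028,0.102,0,0,-1],[0,0.0292,-0.0314,0.1145,0,0,-1],[0,0.0328,-0.0345,0.127,0,0,-1],[0,0.0365,-0.0376,0.14,0,0,-1],[0,0.0402,-0.0406,0.153,0,0,-1],[0,0.0439,-0.0435,0.1655,0,0,-1],[0,0.0478,-0.0463,0.178,0,0,-1],[0,0.0478,-0.0463,0.178,0,0,-1]]'
python3 - <<'E'
from h import *
o=status.get_obs();print(o["force"].round(2),o["moment"].round(2),o["grip_width"],lidang())
arc([.04,.08,.12,.16,.2,.24,.26])
E
```

```text
time_s: 14.45
ee_pos: [0.5447, -0.012, 0.2429]
eef_rot: [3.064, 0.002, 1.597]
force: [-6.3, -2.3, 3.2]
grip_width: 0.0091
[-6.3  -2.32  3.21] [-0.38  1.07  0.01] 0.009051456511629792 (np.float64(0.4880482505812731), np.float64(0.47272362373891763), np.float64(0.25055493283883534))
0.04 [-0.      0.006  -0.0074] [ 0.0255  0.     -0.    ]
0.08 [-0.      0.0123 -0.0146] [ 0.0509  0.0001 -0.0001]
0.12 [-0.0001  0.0188 -0.0215] [ 0.0764  0.0001 -0.0001]
0.16 [-0.0001  0.0257 -0.0282] [ 1.019e-01  1.000e-04 -2.000e-04]
0.2 [-0.0001  0.0328 -0.0346] [ 0.1273  0.0002 -0.0002]
0.24 [-0.0001  0.0401 -0.0406] [ 0.1528  0.0002 -0.0002]
0.26 [-0.0001  0.0439 -0.0436] [ 0.1655  0.0002 -0.0003]
```

```bash
python3 -m jog '[[0,0.003,-0.0037,0.013,0,0,-1],[0,0.006,-0.0074,0.0255,0,0,-1],[0,0.009,-0.011,0.038,0,0,-1],[0,0.0123,-0.0146,0.051,0,0,-1],[0,0.0155,-0.018,0.064,0,0,-1],[0,0.0189,-0.0215,0.0765,0,0,-1],[0,0.0222,-0.025,0.089,0,0,-1],[0,0.0257,-0.028,0.102,0,0,-1],[0,0.0292,-0.0314,0.1145,0,0,-1],[0,0.0328,-0.0345,0.127,0,0,-1],[0,0.0365,-0.0376,0.14,0,0,-1],[0,0.0402,-0.0406,0.153,0,0,-1],[0,0.0439,-0.0436,0.1655,0,0,-1],[0,0.0439,-0.0436,0.1655,0,0,-1],[0,0.0439,-0.0436,0.1655,0,0,-1],[0,0.0439,-0.0436,0.1655,0,0,-1],[0,0.0439,-0.0436,0.1655,0,0,-1]]'
python3 - <<'E'
from h import *
o=status.get_obs();print(o["force"].round(2),o["moment"].round(2),o["grip_width"],lidang())
c=camera("top");s=camera("scene")
np.save("pics/top9.npy",c["image"])
cv2.imwrite("pics/s9.png",cv2.resize(s["image"][130:310,220:440,::-1],None,fx=3,fy=3))
cv2.imwrite("pics/t9.png",cv2.resize(c["image"][140:300,260:420,::-1],None,fx=3.5,fy=3.5))
E
```

```text
time_s: 16.15
ee_pos: [0.5849, -0.011, 0.2897]
eef_rot: [-2.959, 0.002, 1.597]
force: [-2.2, -2.8, 3.9]
grip_width: 0.0088
[-2.16 -2.8   3.91] [-0.45  0.45  0.09] 0.008775815485667767 (np.float64(0.7474482148012408), np.float64(0.732305466684135), np.float64(0.2506005153885527))
```

View pics/s9.png

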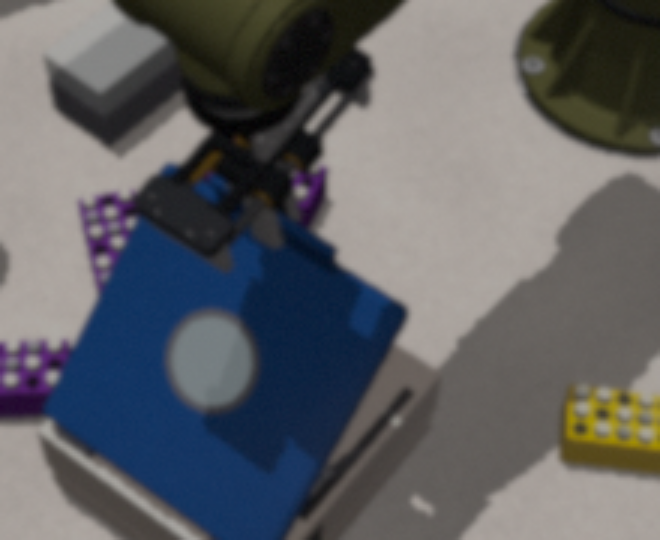

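View pics/t9.png

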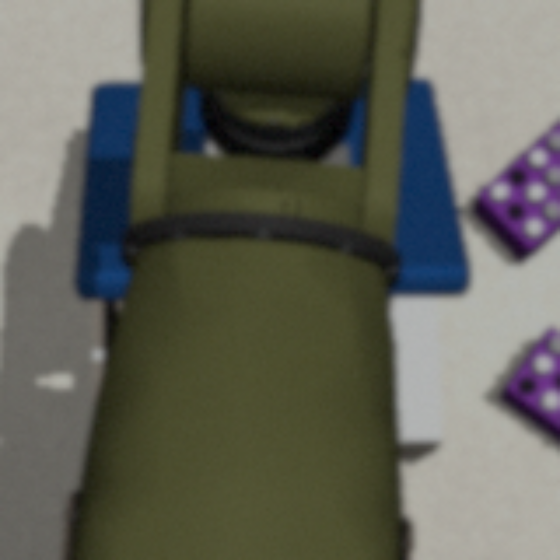

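```bash
python3 - <<'E'
from h import *
c=camera("top");s=camera("scene")
p=tri(c,[282.9,223.0],s,[355.2,233.8]);print(p, H)
g=p-H;print("theta", np.arctan2(g[2],-g@e)-np.arctan2(.016,.232), np.hypot(g[2],g@e))
print(lidang());arc([-.04,-.08,-.12,-.16,-.18])
E
```

```text
[0.56994783 0.09970378 0.26911658] [ 0.74392123 -0.00677508  0.112     ]
theta 0.6736043409291345 0.23238552937068782
(np.float64(0.7479023553359263), np.float64(0.7326623929399154), np.float64(0.25060534742580726))
-0.04 [ 0.     -0.0057  0.0077] [-0.0255 -0.      0.0001]
-0.08 [ 0.     -0.0111  0.0155] [-0.0509 -0.      0.0001]
-0.12 [ 0.0001 -0.0161  0.0236] [-0.0764 -0.      0.0002]
-0.16 [ 0.0001 -0.0208  0.0319] [-1.019e-01 -1.000e-04  2.000e-04]
-0.18 [ 0.0001 -0.0231  0.0361] [-1.146e-01 -1.000e-04  2.000e-04]
```

The tool says 0.74 rad, but the triangulated corner suggests 0.67. I'll check which corner I actually picked before easing back.

```bash
python3 - <<'E'
from h import *
c=camera("top");s=camera("scene")
# lid frame-> world
def L(x,y,z,th):  # x fwd distance before hinge, z above hinge
    a=np.arctan2(z,x)+th;r=np.hypot(x,z);yc=np.cross([0,0,1],e)
    return H-r*np.cos(a)*e+np.array([0,0,r*np.sin(a)])+y*yc
def draw(img,k,x0,y0,x1,y1,f,ths,fn):
    o=cv2.resize(img[y0:y1,x0:x1],None,fx=f,fy=f,interpolation=2)
    for th,col in ths:
        q=np.array([L(x,y,.018,th) for x,y in((.232,-.113),(.232,.113),(.01,.113),(.01,-.113))]+[L(.246,.055,.038,th),L(.246,-.055,.038,th)])
        q=((proj(k,q)-[x0,y0]+.5)*f).astype(np.int32)
        cv2.polylines(o,[q[:4]],True,col,1);cv2.polylines(o,[q[4:]],False,col,1)
    cv2.imwrite(fn,o)
T=[(.67,(0,0,255)),(.74,(0,255,0))]
draw(s["image"][:,:,::-1],s,230,165,390,315,5,[],"pics/x.png")
draw(s["image"][:,:,::-1],s,230,175,390,295,5,T,"pics/d1.png")
draw(c["image"][:,:,::-1],c,270,150,410,250,5,T,"pics/d2.png")
draw(cv2.imread("pics/s4.png"),s,230,175,390,295,5,[(0,(0,0,255))],"pics/d3.png")
draw(cv2.imread("pics/t4.png"),c,270,160,410,280,5,[(0,(0,0,255))],"pics/d4.png")
E
```

```text
(no output)
```

View pics/d1.png

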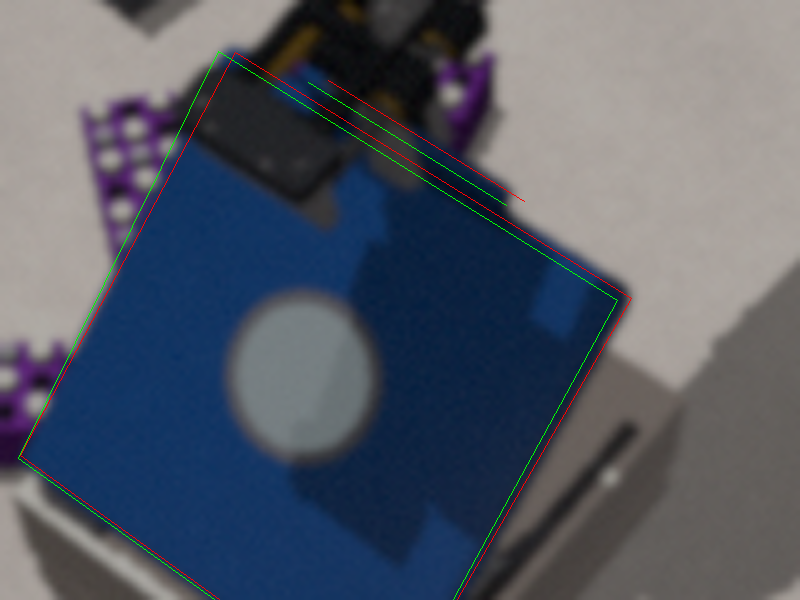

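View pics/d2.png

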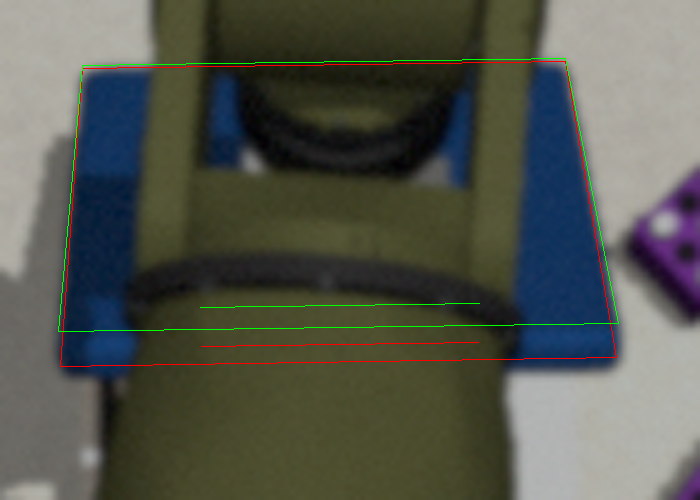

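View pics/d3.png

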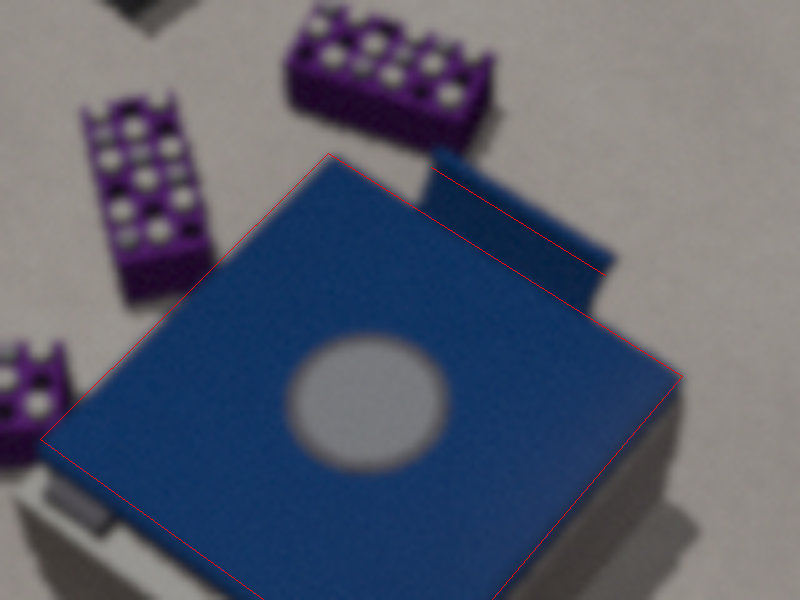

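View pics/d4.png

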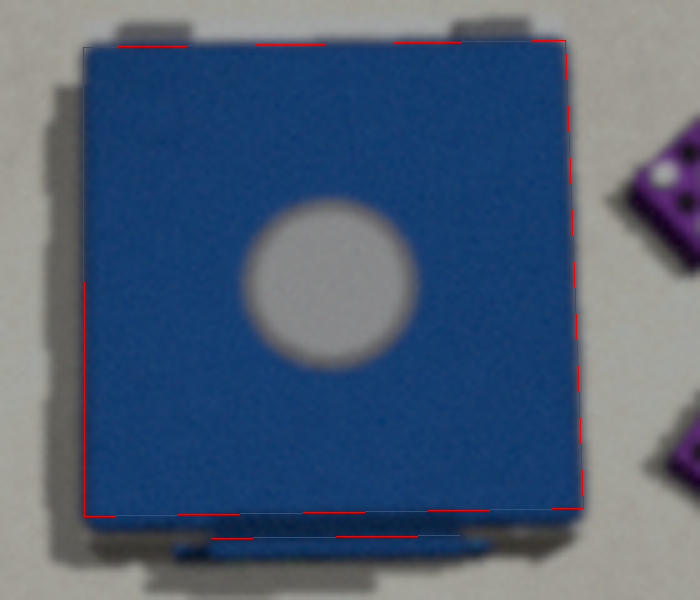

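In the shut view the overlay fits. In the open view, my picked corner was the lower edge of the lid's front face, which is about 18 mm thick. Allowing for that, the picture gives about 0.73 rad, which agrees with the tool. I'll raise it another 0.04 rad for margin, then hold.

```bash
python3 -m jog '[[0,0.003,-0.0037,0.013,0,0,-1],[0,0.006,-0.0074,0.0255,0,0,-1],[0,0.006,-0.0074,0.0255,0,0,-1],[0,0.006,-0.0074,0.0255,0,0,-1],[0,0.006,-0.0074,0.0255,0,0,-1],[0,0.006,-0.0074,0.0255,0,0,-1]]'
python3 - <<'E'
from h import *
o=status.get_obs();print(o["force"].round(2),o["grip_width"],lidang())
arc([-.02,-.04,-.06,-.08,-.1,-.12,-.14,-.16,-.18,-.2,-.215])
E
```

```text
time_s: 17.05
ee_pos: [0.5922, -0.0108, 0.296]
eef_rot: [-2.919, 0.002, 1.597]
force: [-3.1, -2.6, 4.0]
grip_width: 0.0086
[-3.12 -2.64  4.05] 0.008622821743695285 (np.float64(0.7879920365652626), np.float64(0.7725604646718578), np.float64(0.25059832449329533))
-0.02 [ 0.     -0.0029  0.0038] [-0.0127 -0.      0.    ]
-0.04 [ 0.     -0.0057  0.0077] [-0.0255 -0.      0.0001]
-0.06 [ 0.     -0.0084  0.0116] [-0.0382 -0.      0.0001]
-0.08 [ 0.     -0.0111  0.0155] [-0.0509 -0.      0.0001]
-0.1 [ 0.     -0.0136  0.0196] [-0.0637 -0.      0.0001]
-0.12 [ 0.0001 -0.0161  0.0236] [-0.0764 -0.      0.0002]
-0.14 [ 0.0001 -0.0185  0.0277] [-0.0891 -0.      0.0002]
-0.16 [ 0.0001 -0.0209  0.0319] [-1.019e-01 -1.000e-04  2.000e-04]
-0.18 [ 0.0001 -0.0231  0.0361] [-1.146e-01 -1.000e-04  2.000e-04]
-0.2 [ 0.0001 -0.0252  0.0404] [-1.273e-01 -1.000e-04  3.000e-04]
-0.21 [ 0.0001 -0.0268  0.0436] [-1.369e-01 -1.000e-04  3.000e-04]
```

Now I'll ease back by 0.215 rad, to about 0.565.

```bash
python3 -m jog '[[0,-0.0029,0.0038,-0.013,0,0,-1],[0,-0.0057,0.0077,-0.0255,0,0,-1],[0,-0.0084,0.0116,-0.038,0,0,-1],[0,-0.0111,0.0155,-0.051,0,0,-1],[0,-0.0136,0.0196,-0.064,0,0,-1],[0,-0.0161,0.0236,-0.0765,0,0,-1],[0,-0.0185,0.0277,-0.089,0,0,-1],[0,-0.0209,0.0319,-0.102,0,0,-1],[0,-0.0231,0.0361,-0.1145,0,0,-1],[0,-0.0252,0.0404,-0.127,0,0,-1],[0,-0.0268,0.0436,-0.137,0,0,-1],[0,-0.0268,0.0436,-0.137,0,0,-1],[0,-0.0268,0.0436,-0.137,0,0,-1],[0,-0.0268,0.0436,-0.137,0,0,-1],[0,-0.0268,0.0436,-0.137,0,0,-1]]'
python3 - <<'E'
from h import *
o=status.get_obs();print(o["force"].round(2),o["joint_vel"].round(3),o["grip_width"],lidang())
c=camera("top");s=camera("scene")
def L(x,y,z,th):
    a=np.arctan2(z,x)+th;r=np.hypot(x,z);yc=np.cross([0,0,1],e)
    return H-r*np.cos(a)*e+np.array([0,0,r*np.sin(a)])+y*yc
def draw(img,k,x0,y0,x1,y1,f,ths,fn):
    o=cv2.resize(img[y0:y1,x0:x1],None,fx=f,fy=f,interpolation=2)
    for th,col in ths:
        for z in(.018,0):
            q=np.array([L(x,y,z,th) for x,y in((.232,-.113),(.232,.113),(.01,.113),(.01,-.113))])
            q=((proj(k,q)-[x0,y0]+.5)*f).astype(np.int32);cv2.polylines(o,[q],True,col,1)
    cv2.imwrite(fn,o)
T=[(.565,(0,255,0))]
draw(s["image"][:,:,::-1],s,230,175,390,295,5,T,"pics/e1.png")
draw(c["image"][:,:,::-1],c,270,150,410,270,5,T,"pics/e2.png")
cv2.imwrite("pics/e3.png",s["image"][:,:,::-1])
E
```

```text
time_s: 18.55
ee_pos: [0.5566, -0.0117, 0.2595]
eef_rot: [-3.134, 0.002, 1.597]
force: [-4.2, 0.1, 3.0]
grip_width: 0.0088
[-4.16  0.09  3.  ] [-0.001 -0.002  0.004  0.    -0.002  0.   ] 0.008763628131859958 (np.float64(0.5734046350509971), np.float64(0.5577550439250336), np.float64(0.2505840167155585))
```

View pics/e1.png

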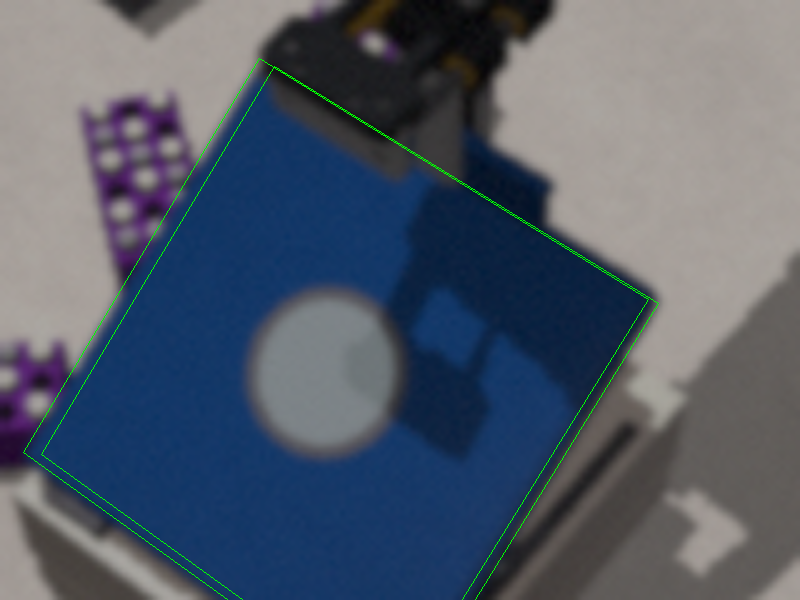

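View pics/e2.png

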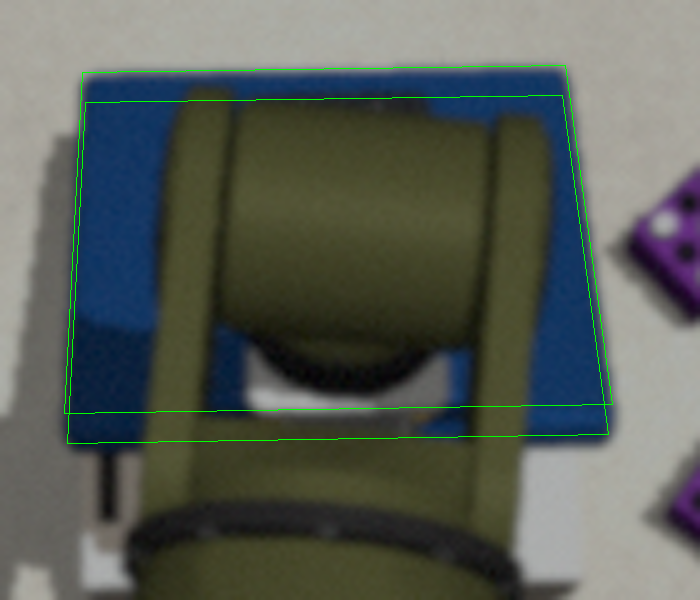

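View pics/e3.png

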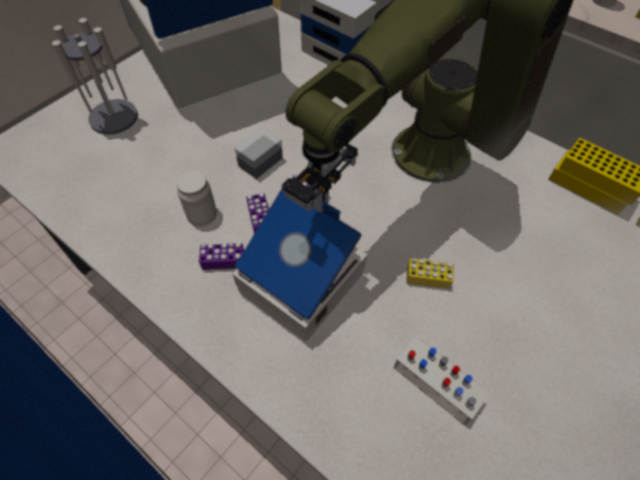

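The 0.565 rad overlay matches the lid edges in both views, to within about 0.02 rad. The rack stands at (430,273) and the bystanders are where they were. The arm is still, so I'm handing in.

```bash
python3 - <<'E'
from h import *
from station import ctrl
print(ctrl.hand_in());o=status.get_obs();print(o["time_s"],lidang(),o["force"].round(2))
E
```

```text
the job is handed in; nothing more can be done
None
the job is handed in; nothing more can be done
```

The job is handed in, and the gripper is still holding the lid at about 0.56 rad, roughly 5° below its balance point. No verdict was reported.

- **Rack:** I lifted the yellow rack off the shut lid and set it upright on the bench at about (0.40, 0.24). It was still standing there in the last picture.
- **Lid raised:** I took the lid by its lip and raised it past the balance point to about 0.78 rad by tool pose. I held it there about 0.4 s before easing it back.
- **Last checks:** Tool position gave 0.573 rad, tool orientation 0.558, and the picture overlay about 0.55. The arm was still, contact force was about 5 N, and I could see no change in the bystanders.

Three checks disagreed along the way:
- **Corner measurement:** At the top of the lift, a first corner measurement gave 0.67 rad against the tool's 0.74. I had picked the lower edge of the lid's front face. Corrected for that, the picture gave about 0.73. I also raised the lid another 0.04 rad before easing back.
- **Lip position:** Closing the fingers showed the lip about 3 mm further back than I had measured, so I corrected the hinge position.
- **Grip:** The fingers closed to 9 mm, so they hold the lip's round bead rather than only the 5 mm plate. I saw no sign of slipping.

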